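Lay the spare-part cartons down in their taped bays

ROBOT

A 6-joint arm with a two-finger parallel gripper is mounted at the origin on the work surface. World frame = base frame: x ahead of the robot, y to its left, z up, the work surface at z = 0. Lengths are in m, angles in rad, forces in N, time in s.
With the tool pointing down it reaches from about 0.375 to 0.925 m from the base axis. Payload 5.7 kg.
Tool frame: the origin (TCP) lies on the mounting face of the last link; the fingertips stand 173 mm ahead of it and the grasp point (between the pads) lies 155 mm ahead of it; z points along the fingers, y is the line along which they close (so a half turn about z gives the same grasp; the last joint's range is limited). The gripper opens to 85 mm and grips with 20 to 120 N. Pads are 22 mm wide; open, the fingers measure 114 mm over their backs; the gripper's body (76 mm by 85 mm) begins 54 mm behind the grasp point. The pads swing forward as they close: fully open they stand 13 mm farther back than shut.
Start: joints at [1.17, 0.359, 1.51, -0, 1.272, -0.115], TCP at [0.169, 0.576, 0.405] pointing down, gripper open.
Joint ranges: [-2.97, 2.97], [-1.01, 2.36], [0.21, 2.38], [-0.96, 4.11], [0.2, 2.71], [-2.98, 2.98]. Speed limits (rad/s): [2.39, 2.39, 3.14, 3.14, 3.14, 3.14].

INTERFACE

Orientations are given as a unit quaternion [x, y, z, w].
In Python, from cell import manip, cams, job gives the robot as it stands.
- The arm moves only by the tool carry_out, never from a script. Its argument "moves" is one flat list of numbers, 7 for each row, row after row: the turn, a rotation vector about the tool's x, y, z in units of 8 degrees (1.0 is 8 degrees), then the shift along the tool's x, y, z in cm, then the finger opening in cm, from 0 to 8.54. In form: [rx, ry, rz, x, y, z, hand, rx, ry, rz, x, y, z, hand, ...]. A call has 1 to 8 rows; each row shifts and turns the commanded pose from where the row before left it, along the tool's axes as they then stand; what a row does not reach is not made up. A row lasts 1/8 s, in which the tool goes at most 62.5 mm and 10.7 degrees, less where a joint would pass 70% of its speed; a pose out of reach is approached as far as the arm can. A call is refused whole if a number of a shift passes 6.25 or a number of a turn 1, either way. A call with a gripper value outside its range is refused whole. The fingers move at their own pace and stop on an object; "newtons" is the grip in N (left out, the last holds). Time passes only in rows, so rows that do not move let the fingers close. It gives the time, the measured TCP pose, the force, the opening and the grip force at its end, in the units of the state.
- manip.observe(): the state, without advancing time (a new reading comes with each control period).
- cams.snapshot(name): name is "scene" or "side" or "wrist"; returns a dict with "frame" (480x640x3 uint8, blue, green, red), "intrinsics" (3x3 intrinsics, pixels), "distortion" ([k1, k2, p1, p2, k3] as OpenCV has them; the pictures are not rectified), "xyz" and "attitude" of the camera in the world. Camera axes: x right, y down, z forward; pixel columns grow to the right and rows downward; lengths in m; the calibration is good to about 2 mm. A picture is of the moment at which its call begins. There is no depth.
- job.job_done(): hands the job in; it is judged then, once.
Trained networks look in a picture, given as the dict that the camera call returned (one of the last four; its "shot" number tells which), for a name from the list of things; names that differ only in an ending like _2 or _b are one class to them, and where a whole thing is asked for, a point or a joint stands for the part that bears it (a point fixed in the world has none). Each returns a list of dicts, best first, with "conf" (0 to 1); they miss things now and then, are a little off and sometimes report something else, mostly with a low value. They report only what shows in the picture. A call takes as long as a camera call. They do not tell look-alikes from the thing itself.
- cams.recognise(name, picture): "extent" ([centre column, centre row, width, height] in pixels, round what is visible of it).
- cams.regions_of(name, picture): "pixels" (480x640 bool, what is visible of it) and "extent" ([centre column, centre row, width, height] in pixels, round what is visible of it).
The state is a dict: "t": time; "q": joint angles; "dq": joint speeds; "joint_torque": joint torques, N m; "ee_pos": TCP position; "ee_rot": TCP orientation; "force": force on the tool from outside, world axes, zero at the start; "wrist_torque": the same for the moment, N m; "width": opening from 0.0 (shut) to 1.0 (fully open); "gripper_force": force on a finger pad.
Only numpy, scipy, OpenCV 4.12 (cv2) and the standard library are available. Lean on these libraries where they do the work, as an engineer would, in place of code of your own. Each camera call takes 0.05 s, during which the arm holds its last target. There are 200 camera calls.

TASK

Two cardboard cartons of skimmer spares stand on end, each astride the tape at one end of its own taped rectangle. Tip each one over lengthwise into its rectangle by pushing it near the top with the fingertips, so that both end up lying flat and wholly inside the tape's outer edges, ready to be opened. Don't grip, lift or shove them hard, and leave the third carton and everything else as they stand.

Things in the scene. Friction and masses are not known exactly. Their poses are not given: they have to be found in the camera images.
- wide_carton: larger brown carton to lay down: 55 mm deep (its x), 95 wide (y), 180 tall (z), about 320 g (varies), stands astride the tape at one end of the wide bay, roughly square to it. Origin at the centre of its underside. x points along the bay, the way it must fall. A light push on its rear (-x) face near the top tips it about its front bottom edge; past about 17 degrees it falls by itself
- wide_bay: rectangle of flat off-white 12 mm tape on the table, 228 mm long (its x) by 145 mm wide (its y) over the outer edges. Origin at its centre on the table surface; x points away from the end where the wide carton stands. Fixed; place and yaw vary, the two bays may swap sides, and cartons may stand at the inner or outer ends
- wide_carton_toe (a point): middle of the wide carton's front bottom edge (x +27.5 mm, height 0), about which it tips; 10 to 24 mm inside the bay's end at the start
- wide_carton_foot_l (a point): bottom corner of the wide carton's front (+x) face, on its +y side
- wide_carton_foot_r (a point): bottom corner of the wide carton's front (+x) face, on its -y side
- wide_carton_head_l (a point): top corner of the wide carton's front (+x) face, on its +y side
- wide_carton_head_r (a point): top corner of the wide carton's front (+x) face, on its -y side
- narrow_carton: smaller brown carton to lay down: 42 mm deep (its x), 75 wide (y), 150 tall (z), about 180 g (varies), stands astride the tape at one end of the narrow bay, roughly square to it. Origin at the centre of its underside. x points along the bay, the way it must fall. A light push on its rear (-x) face near the top tips it about its front bottom edge; past about 16 degrees it falls by itself
- narrow_bay: rectangle of flat off-white 12 mm tape on the table, 198 mm long (its x) by 125 mm wide (its y) over the outer edges. Origin at its centre on the table surface; x points away from the end where the narrow carton stands. Fixed; place and yaw vary, the two bays may swap sides, and cartons may stand at the inner or outer ends
- narrow_carton_toe (a point): middle of the narrow carton's front bottom edge (x +21 mm, height 0), about which it tips; 10 to 24 mm inside the bay's end at the start
- narrow_carton_foot_l (a point): bottom corner of the narrow carton's front (+x) face, on its +y side
- narrow_carton_foot_r (a point): bottom corner of the narrow carton's front (+x) face, on its -y side
- narrow_carton_head_l (a point): top corner of the narrow carton's front (+x) face, on its +y side
- narrow_carton_head_r (a point): top corner of the narrow carton's front (+x) face, on its -y side
- small_carton: bystander: third cardboard carton, 50 x 70 x 120 mm, upright beyond the bays with no tape round it: leave it standing. Origin at its underside
- jug: bystander: blue jug with a screw cap, 65 x 90 mm, 210 mm tall, far left. Origin at its underside
- flask: bystander: glass flask with grey cap, 66 mm across, 175 mm tall, far right. Origin at its underside
- valve: bystander: grey pipe valve with a cross-shaped hand wheel, about 90 mm across, 134 mm tall, far side. Origin at its underside
- union_nut: bystander: grey plastic ring, 64 mm across, 24 mm high, lying on the table between the bays. Origin at its underside
- screwdriver: bystander: screwdriver lying near the robot
Mind the look-alikes: they are no part of the job. What is shaped like the wide_carton but yellow is not meant.

How it is judged:
By the outcome, as a careful person would: the job done as asked, in the order asked, and still so for the second after the job is handed in, with the robot touching nothing.
It also fails if it takes over 56 s, if anything falls off the work surface, if the arm or the gripper's body presses on something with over 40 N, if the wrist force passes 120 N, or if a joint passes its speed limit or range.

## Working session

There is one attempt and no reset: what is moved stays moved. The work goes in short steps, Python scripts to look and compute and a tool call to move; the robot and the scene stay as the last step left them, time stands still between calls to the robot, and variables do not carry over. Pictures are saved under pics/ and viewed, at most 10 in all, crops included, and the job is handed in when it is done.

Besides the shell and the picture viewer there is one more tool, called after "Request:" as name(argument=value, ...) on one line, values as JSON. carry_out: Moves the arm, as the interface text tells. Its arguments: {"type":"object","properties":{"moves":{"type":"array"},"newtons":{"type":"number"}},"required":["moves"]}

```bash
mkdir -p pics; python3 - <<'E'
from cell import manip, cams, job
import cv2,json
s=manip.observe(); print(s['t'],s['ee_pos'],s['ee_rot'],s['width'])
for n in ('scene','side'):
    p=cams.snapshot(n); cv2.imwrite(f'pics/{n}0.png',p['frame'])
    print(n,p['xyz'],p['attitude'],p['intrinsics'],p['distortion'])
    for k in ('wide_carton','narrow_carton','wide_bay','narrow_bay','wide_carton_foot_l','wide_carton_toe','union_nut','small_carton'):
        print(k,[(round(float(r['conf']),2),[round(float(v)) for v in r['extent']]) for r in cams.recognise(k,p)][:4])
E
```

```text
0.0 [0.16900553 0.57533685 0.40387233] [ 1.42396482e-01  9.89809293e-01 -8.64951273e-04 -2.39401980e-04] 1.0014505171948485
scene [ 1.0906554  -0.61090735  0.67826946] [ 0.83103476  0.28542417 -0.16621768 -0.44753318] [[461.72894771   0.         319.64269139]
 [  0.         461.72894771 247.92995509]
 [  0.           0.           1.        ]] [-0.09871943  0.          0.          0.          0.        ]
wide_carton [(0.94, [244, 292, 56, 95]), (0.88, [198, 263, 44, 93])]
narrow_carton [(0.96, [319, 233, 27, 66]), (0.4, [246, 291, 60, 98])]
wide_bay [(0.92, [214, 370, 128, 101])]
narrow_bay [(0.88, [361, 249, 69, 36]), (0.23, [366, 348, 35, 74])]
wide_carton_foot_l [(0.96, [196, 263, 50, 94]), (0.7, [246, 294, 65, 91]), (0.66, [321, 234, 28, 65]), (0.47, [297, 394, 45, 104])]
wide_carton_toe [(0.6, [196, 265, 43, 86]), (0.57, [245, 292, 60, 93]), (0.32, [321, 230, 26, 66])]
union_nut [(0.7, [311, 305, 25, 27])]
small_carton [(0.74, [365, 348, 34, 73]), (0.46, [297, 392, 45, 100]), (0.31, [448, 236, 42, 93])]
side [-0.05564559 -0.60342032  0.67566035] [ 0.80287706 -0.35373795  0.18568195 -0.44247046] [[559.59154443   0.         313.48855088]
 [  0.         559.59154443 239.83846962]
 [  0.           0.           1.        ]] [-0.13179652  0.          0.          0.          0.        ]
wide_carton [(0.74, [339, 300, 60, 127]), (0.58, [263, 349, 80, 136])]
narrow_carton [(0.89, [205, 252, 50, 81]), (0.29, [401, 370, 159, 107])]
wide_bay [(0.92, [404, 374, 156, 103])]
narrow_bay [(0.94, [207, 263, 75, 54])]
wide_carton_foot_l [(0.78, [339, 299, 64, 127]), (0.61, [262, 351, 84, 126])]
wide_carton_toe [(0.95, [262, 350, 83, 131]), (0.7, [338, 299, 58, 123]), (0.46, [207, 251, 50, 83])]
union_nut [(0.72, [304, 289, 13, 28]), (0.5, [338, 302, 57, 122])]
small_carton [(0.93, [410, 243, 37, 64])]
```

View pics/scene0.png

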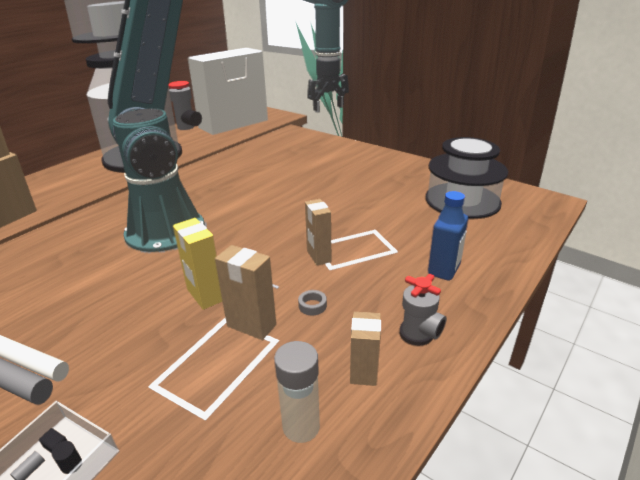

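View pics/side0.png

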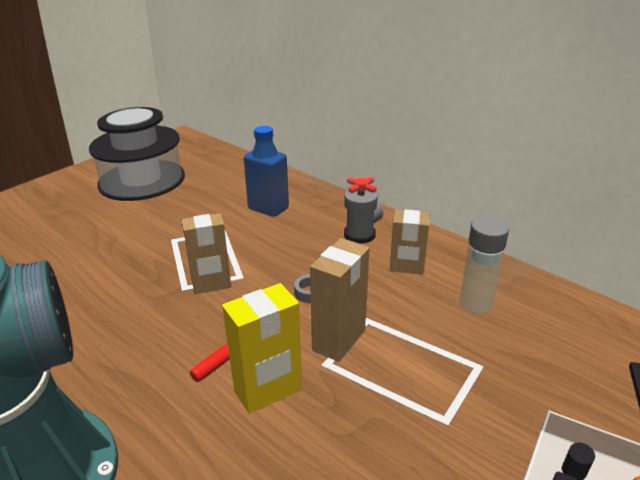

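```bash
cat > h.py <<'E'
from cell import manip, cams, job
import cv2,numpy as np
from scipy.spatial.transform import Rotation as R
from scipy.optimize import minimize
def proj(p,X):
    r=R.from_quat(p['attitude']).inv(); 
    return cv2.projectPoints(np.asarray(X,float).reshape(-1,3),r.as_rotvec(),-r.apply(p['xyz']),p['intrinsics'],np.array(p['distortion']))[0][:,0]
def ground(p,uv,z=0):
    n=cv2.undistortPoints(np.array(uv,float).reshape(-1,1,2),p['intrinsics'],np.array(p['distortion']))[:,0]
    d=R.from_quat(p['attitude']).apply(np.c_[n,np.ones(len(n))]); return (p['xyz']+d*((z-p['xyz'][2])/d[:,2])[:,None])[:,:2]
def to_w(a,P):
    c,s=np.cos(a[2]),np.sin(a[2]); P=np.asarray(P,float); return np.c_[a[0]+c*P[:,0]-s*P[:,1],a[1]+s*P[:,0]+c*P[:,1],P[:,2]]
S=4
def fill(shape,uv,img=None,v=1.):
    img=np.zeros(shape,np.float32) if img is None else img
    cv2.fillPoly(img,[np.round(uv*16*1.).astype(np.int32)],v,shift=4); return img
def box(a,d,w,h):
    return to_w(a,[(x,y,z) for x in(-d/2,d/2) for y in(-w/2,w/2) for z in(0,h)])
def fit(cost,a0,st=(.01,.01,.08)):
    a=np.array(a0,float); b=None
    for k in (1,.4,.4):
        r=minimize(cost,a,method='Nelder-Mead',options=dict(initial_simplex=np.vstack([a]+[a+k*np.eye(3)[i]*st[i] for i in range(3)]),xatol=1e-4,fatol=1e-5,maxiter=150)); a=r.x
    return r.x,r.fun
B=lambda m:cv2.GaussianBlur(m.astype(np.float32),(0,0),1)
def box_cost(vs,dims):
    def c(a):
        e=0
        for p,m in vs:
            uv=proj(p,box(a,*dims)).astype(np.float32); q=fill(m.shape,cv2.convexHull(uv)[:,0]); e+=np.abs(B(q)-B(m)).sum()/m.sum()
        return e
    return c
def ring(p,a,L,W):
    def rect(l,w):
        t=np.linspace(-1,1,9); return proj(p,to_w(a,[(x*l/2,y*w/2,0) for x,y in [(u,-1) for u in t]+[(1,u) for u in t]+[(-u,1) for u in t]+[(-1,-u) for u in t]]))
    q=fill((480,640),rect(L,W)); return fill(None,rect(L-.024,W-.024),q,0.)
def bay_cost(vs,L,W):   # vs: picture, white mask, valid mask
    def c(a):
        return sum((np.abs(B(ring(p,a,L,W))-B(m))*ok).sum()/(m*ok).sum() for p,m,ok in vs)
    return c
E
cat > m.py <<'E'
from h import *
P={n:cams.snapshot(n) for n in('scene','side')}
bx={'wide':(.055,.095,.18),'narrow':(.042,.075,.15)}; by={'wide':(.228,.145),'narrow':(.198,.125)}
px={'wide':{'scene':(246,292),'side':(339,299)},'narrow':{'scene':(319,233),'side':(206,252)}}
g={'wide':(ground(P['side'],[(480,369),(446,419),(325,366),(368,322)]),-1),'narrow':(ground(P['side'],[(173,240),(228,234),(241,277),(184,288)]),1)}
for k in bx:
    vs=[];wv=[]
    for n,p in P.items():
        r=[r for r in cams.regions_of(k+'_carton',p) if np.hypot(*(np.array(r['extent'][:2])-px[k][n]))<20]
        if not r: print('miss',k,n); continue
        m=r[0]['pixels'].astype(np.float32); print(k,n,r[0]['conf'],r[0]['extent']); vs.append((p,m))
        f=p['frame'].astype(int); w=((f.min(2)>165)&(f.max(2)-f.min(2)<45)).astype(np.float32)
        q=cams.recognise(k+'_bay',p)[0]['extent']; ok=np.zeros((480,640),np.float32)
        x,y,ww,hh=q; ok[max(0,int(y-hh/2-25)):int(y+hh/2+25),int(x-ww/2-25):int(x+ww/2+25)]=1
        ok*=1-cv2.dilate(m,np.ones((7,7)))
        for o in('union_nut','flask','small_carton','jug','valve'):
            for rr in cams.regions_of(o,p)[:1]: ok*=1-cv2.dilate(rr['pixels'].astype(np.float32),np.ones((7,7)))
        hsv=cv2.cvtColor(p['frame'],cv2.COLOR_BGR2HSV); yel=((abs(hsv[...,0].astype(int)-29)<5)&(hsv[...,1]>150)).astype(np.uint8)
        ok*=1-cv2.morphologyEx(yel,cv2.MORPH_CLOSE,np.ones((25,25)))
        wv.append((p,w*ok,ok))
    c,s=g[k]; cen=c.mean(0); print(k,'corners',c.round(3).tolist())
    ab,fb=fit(bay_cost(wv,*by[k]),(*cen,s*np.pi/2)); 
    a0=to_w(ab,[(-by[k][0]/2,0,0)])[0]; ac,fc=fit(box_cost(vs,bx[k]),(a0[0],a0[1],ab[2]),(.02,.02,.1))
    print(k,'bay',ab.round(4),round(fb,3),'carton',ac.round(4),round(fc,3))
    t=to_w(ac,[(bx[k][0]/2,y*bx[k][1]/2,0) for y in(-1,0,1)]+[(bx[k][0]/2+bx[k][2],y*bx[k][1]/2,0) for y in(-1,1)])[:,:2]-ab[:2]
    print('in bay',(t@np.array([[np.cos(ab[2]),-np.sin(ab[2])],[np.sin(ab[2]),np.cos(ab[2])]])).round(4).tolist())
    for n,p in P.items():
        im=p['frame']
        cv2.polylines(im,[np.round(cv2.convexHull(proj(p,box(ac,*bx[k])).astype(np.float32))).astype(int)],True,(0,255,0)); cv2.polylines(im,[np.round(proj(p,to_w(ab,[(x*by[k][0]/2,y*by[k][1]/2,0) for x,y in((-1,-1),(1,-1),(1,1),(-1,1))]))).astype(int)],True,(0,0,255))
cv2.imwrite('pics/ov.png',np.vstack([cv2.resize(P['scene']['frame'][180:430,130:430],(600,500))[:300*2],]) )
a=cv2.resize(P['scene']['frame'][190:425,140:410],None,fx=1.4,fy=1.4);b=cv2.resize(P['side']['frame'][200:435,165:490],None,fx=1.22,fy=1.4)
cv2.imwrite('pics/ov.png',np.hstack([a,b]))
E
python3 m.py
```

```text
wide scene 0.93 [243.4, 292.6, 61.0, 98.1]
wide side 0.82 [338.6, 300.6, 58.0, 125.5]
wide corners [[0.602, -0.355], [0.476, -0.369], [0.438, -0.157], [0.572, -0.141]]
wide bay [ 0.5234 -0.252  -1.4314] 0.559 carton [ 0.5025 -0.132  -1.3698] 0.084
in bay [[-0.0913, -0.0497], [-0.0943, -0.0023], [-0.0972, 0.0451], [0.0883, -0.0387], [0.0825, 0.0562]]
narrow scene 0.79 [319.7, 232.4, 27.6, 64.6]
narrow side 0.86 [205.1, 252.8, 47.9, 75.3]
narrow corners [[0.497, 0.36], [0.598, 0.285], [0.509, 0.137], [0.407, 0.194]]
narrow bay [0.5031 0.2506 1.0742] 0.566 carton [0.4506 0.1621 1.0061] 0.121
in bay [[-0.0844, -0.0348], [-0.0818, 0.0026], [-0.0793, 0.04], [0.0653, -0.045], [0.0704, 0.0298]]
```

View pics/ov.png

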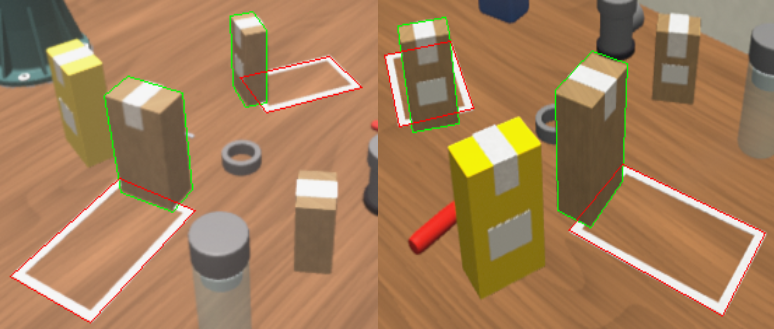

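Both fits agree with the stated sizes: the toes sit 20 and 17 mm inside the ends. Overlay shows outlines matching; both cartons stand at the inner ends and fall outward. I'll do the narrow one first, fingers closed, approaching from behind.

Request:
carry_out(moves=[0,0,0,-4,-4.1,0,0,0,0,0,-4,-4.1,0,0,0,0,0,-4,-4.1,0,0,0,0,0,-4,-4.1,0,0,0,0,0,-4,-4.1,0,0,0,0,0,-4,-4.1,0,0,0,0,0,-4,-4.1,0,0,0,0,0,-4,-4.1,0,0], newtons=20)

```text
t: 3.4
ee_pos: [0.3843, 0.1691, 0.4051]
ee_rot: [0.142, 0.99, 0.0, 0.001]
force: [0.7, 0.7, -0.2]
width: -0.004
gripper_force: 0.0
```

```bash
cat > rem.py <<'E'
import sys; from h import *
x,y,z,yaw=map(float,sys.argv[1:5]); s=manip.observe(); r=R.from_quat(s['ee_rot'])
yt=r.apply([0,1,0]); cur=np.degrees(np.arctan2(yt[1],yt[0])); d=(yaw-cur+90)%180-90
print('t',s['t'],'pos',s['ee_pos'].round(4),'z axis',r.apply([0,0,1]).round(3),'yaw',cur.round(1),'w',round(s['width'],2),'F',np.round(s['force'],2))
print('rz units total',-d/8,'shift now-axes cm',(100*r.inv().apply(np.array([x,y,z])-s['ee_pos'])).round(2), 'after turn',(100*(r*R.from_rotvec([0,0,-np.radians(d)])).inv().apply(np.array([x,y,z])-s['ee_pos'])).round(2))
E
python3 rem.py 0.418 0.110 0.303 57.6
python3 - <<'E'
from h import *
p=cams.snapshot('side'); print(ground(p,[(234,395),(248,408),(301,393),]).round(3), ground(p,[(225,305),(262,330),(299,318),(268,287)],.18).round(3))
E
```

```text
t 3.4 pos [0.3843 0.1691 0.4051] z axis [ 0.001  0.    -1.   ] yaw 73.6 w -0.0 F [ 0.69  0.72 -0.21]
rz units total 2.0042195706814177 shift now-axes cm [-4.88 -4.73 10.21] after turn [-6.   -3.19 10.21]
[[ 0.293 -0.094]
 [ 0.291 -0.13 ]
 [ 0.368 -0.169]] [[ 0.3   -0.094]
 [ 0.299 -0.171]
 [ 0.349 -0.19 ]
 [ 0.369 -0.108]]
```

Request:
carry_out(moves=[0,0,1,0,0,0,0,0,0,1,0,0,0,0,0,0,0,-3,-1.6,0,0,0,0,0,-3,-1.6,0,0,0,0,0,0,0,3.4,0,0,0,0,0,0,3.4,0,0,0,0,0,0,3.4,0,0,0,0,0,0,0,0])

```text
t: 4.45
ee_pos: [0.416, 0.1116, 0.3011]
ee_rot: [0.279, 0.96, -0.001, -0.002]
force: [-0.5, 1.2, 0.4]
width: 0.003
gripper_force: 0.0
```

```bash
python3 rem.py 0.418 0.110 0.303 57.6; python3 - <<'E'
from h import *
a=[cams.snapshot(n)['frame'] for n in('scene','side')]
cv2.imwrite('pics/b1.png',np.hstack([cv2.resize(a[0][100:300,230:430],(400,400)),cv2.resize(a[1][130:330,100:300],(400,400))]))
E
```

```text
t 4.45 pos [0.416  0.1116 0.3011] z axis [-0.005 -0.001 -1.   ] yaw 57.6 w 0.0 F [-0.47  1.21  0.38]
rz units total 0.003063626938219599 shift now-axes cm [-0.25 -0.03 -0.19] after turn [-0.25 -0.03 -0.19]
```

View pics/b1.png

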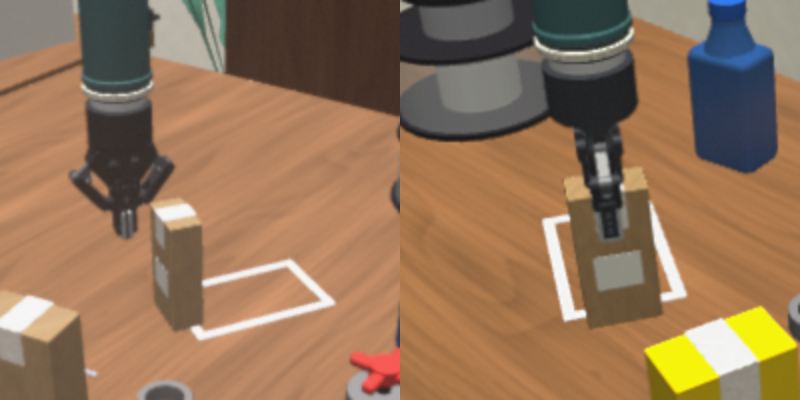

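The tips are behind the narrow carton's rear face, centred, just below its top. I'll push slowly.

Request:
carry_out(moves=[0,0,0,-0.2,1,0,0,0,0,0,0,1,0,0,0,0,0,0,0.6,0,0,0,0,0,0,0.6,0,0,0,0,0,0,0.6,0,0,0,0,0,0,0.6,0,0,0,0,0,0,0.6,0,0,0,0,0,0,0.6,0,0])

```text
t: 5.55
ee_pos: [0.4491, 0.1581, 0.3027]
ee_rot: [0.279, 0.96, -0.0, -0.0]
force: [-0.3, -0.1, -0.0]
width: 0.002
gripper_force: 0.0
```

```bash
python3 rem.py 0.4497 0.1607 0.303 57.6; python3 - <<'E'
from h import *
a=[cams.snapshot(n)['frame'] for n in('scene','side')]
cv2.imwrite('pics/b2.png',np.hstack([cv2.resize(a[0][100:300,230:430],(400,400)),cv2.resize(a[1][130:330,100:300],(400,400))]))
E
```

```text
t 5.55 pos [0.4491 0.1581 0.3027] z axis [-0. -0. -1.] yaw 57.6 w 0.0 F [-0.29 -0.05 -0.03]
rz units total 0.002604178946709723 shift now-axes cm [ 0.09  0.25 -0.03] after turn [ 0.09  0.25 -0.03]
```

View pics/b2.png

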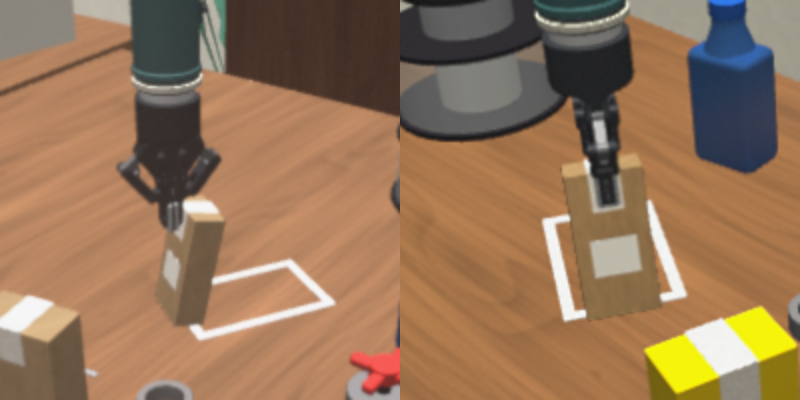

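It is tipping cleanly about its toe, at about 12°. I'll push on slowly past balance, then withdraw upward.

Request:
carry_out(moves=[0,0,0,0,0.6,0,0,0,0,0,0,0.6,0,0,0,0,0,0,0.6,0,0,0,0,0,0,0.5,0,0,0,0,0,0,0,0,0,0,0,0,0,0,0,0,0,0,0,0,0,-3,0,0,0,0,0,0,-4,0])

```text
t: 6.65
ee_pos: [0.4606, 0.1769, 0.3725]
ee_rot: [0.279, 0.96, -0.001, -0.001]
force: [0.9, 0.7, 0.0]
width: 0.0
gripper_force: 0.0
```

```bash
python3 rem.py 0.489 -0.065 0.405 101.5; python3 - <<'E'
from h import *
a=[cams.snapshot(n)['frame'] for n in('scene','side')]
cv2.imwrite('pics/b3.png',np.hstack([cv2.resize(a[0][100:300,230:430],(400,400)),cv2.resize(a[1][130:330,100:300],(400,400))]))
E
```

```text
t 6.65 pos [0.4606 0.1769 0.3725] z axis [-0.003 -0.001 -1.   ] yaw 57.6 w 0.0 F [0.9  0.73 0.04]
rz units total -5.486169002023701 shift now-axes cm [-15.35 -18.91  -3.24] after turn [  2.05 -24.27  -3.24]
```

View pics/b3.png

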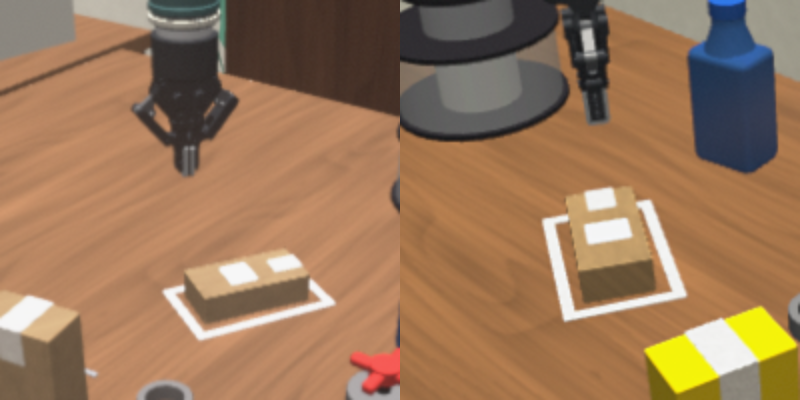

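The narrow carton lies flat inside its tape. Now I go behind the wide one.

Request:
carry_out(moves=[0,0,-0.9,0,0,-1.7,0,0,0,-0.9,0,0,-1.6,0,0,0,-0.9,0,0,0,0,0,0,-0.9,0,0,0,0,0,0,-0.9,0,0,0,0,0,0,-1,0,0,0,0,0,0,0,0.5,-5,0,0,0,0,0,0.5,-5,0,0])

```text
t: 7.75
ee_pos: [0.4712, 0.0765, 0.405]
ee_rot: [-0.102, 0.995, -0.0, -0.0]
force: [0.2, -0.2, 0.1]
width: -0.0
gripper_force: 0.0
```

Request:
carry_out(moves=[0,0,0,0.5,-5,0,0,0,0,0,0.5,-5,0,0,0,0,0,0,-4,0,0,0,0,0,0,0,0,0])

```text
t: 8.25
ee_pos: [0.4903, -0.0643, 0.4051]
ee_rot: [-0.099, 0.995, -0.0, -0.0]
force: [-0.3, 1.0, 0.5]
width: -0.002
gripper_force: 0.0
```

```bash
python3 rem.py 0.489 -0.065 0.33 101.5
```

```text
t 8.25 pos [ 0.4903 -0.0643  0.4051] z axis [-0.    -0.001 -1.   ] yaw 101.4 w -0.0 F [-0.3   1.02  0.49]
rz units total -0.011743320929687329 shift now-axes cm [ 0.14 -0.04  7.51] after turn [ 0.14 -0.04  7.51]
```

Request:
carry_out(moves=[0,0,0,0.1,0,3.8,0,0,0,0,0,0,3.7,0,0,0,0,0,0,0,0,0,0,0,0,-1,0,0,0,0,0,0,-1,0,0,0,0,0,0,-0.6,0,0,0,0,0,0,-0.6,0,0,0,0,0,0,-0.6,0,0])

```text
t: 9.25
ee_pos: [0.4967, -0.0997, 0.331]
ee_rot: [-0.101, 0.995, -0.0, 0.0]
force: [-0.1, 0.5, 0.3]
width: 0.003
gripper_force: 0.2
```

```bash
python3 rem.py 0.505 -0.148 0.33 101.5; python3 - <<'E'
from h import *
a=[cams.snapshot(n)['frame'] for n in('scene','side')]
cv2.imwrite('pics/b4.png',np.hstack([cv2.resize(a[0][180:430,130:380],(400,400)),cv2.resize(a[1][190:440,240:490],(400,400))]))
E
```

```text
t 9.25 pos [ 0.4967 -0.0997  0.331 ] z axis [ 0. -0. -1.] yaw 101.6 w 0.0 F [-0.11  0.49  0.29]
rz units total 0.013833730224629193 shift now-axes cm [ 0.16 -4.89  0.1 ] after turn [ 0.15 -4.89  0.1 ]
```

View pics/b4.png

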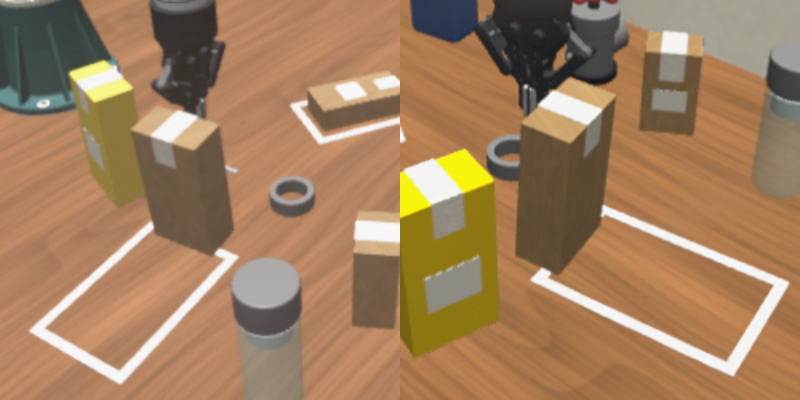

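The wide carton has begun to tip straight, with the tips centred on its rear face. I'll carry on slowly.

Request:
carry_out(moves=[0,0,0,0,-0.6,0,0,0,0,0,0,-0.6,0,0,0,0,0,0,-0.6,0,0,0,0,0,0,-0.6,0,0,0,0,0,0,-0.6,0,0,0,0,0,0,-0.6,0,0,0,0,0,0,-0.6,0,0,0,0,0,0,-0.4,0,0])

```text
t: 10.35
ee_pos: [0.506, -0.1448, 0.3307]
ee_rot: [-0.101, 0.995, -0.0, -0.0]
force: [-0.1, 0.8, 0.1]
width: -0.0
gripper_force: 0.0
```

Request:
carry_out(moves=[0,0,0,0,0,0,0,0,0,0,0,0,0,0,0,0,0,0,0,0,0,0,0,0,0,0,0,0])

```text
t: 10.85
ee_pos: [0.5059, -0.1442, 0.3307]
ee_rot: [-0.101, 0.995, -0.0, -0.0]
force: [-0.1, 1.2, 0.5]
width: -0.0
gripper_force: 0.0
```

```bash
python3 rem.py 0.505 -0.148 0.33 101.5; python3 - <<'E'
from h import *
a=[cams.snapshot(n)['frame'] for n in('scene','side')]
cv2.imwrite('pics/b5.png',np.hstack([cv2.resize(a[0][180:430,130:380],(400,400)),cv2.resize(a[1][190:440,240:490],(400,400))]))
E
```

```text
t 10.85 pos [ 0.5059 -0.1442  0.3307] z axis [-0. -0. -1.] yaw 101.6 w -0.0 F [-0.07  1.17  0.49]
rz units total 0.01692394322705404 shift now-axes cm [ 0.17 -0.35  0.07] after turn [ 0.17 -0.35  0.07]
```

View pics/b5.png

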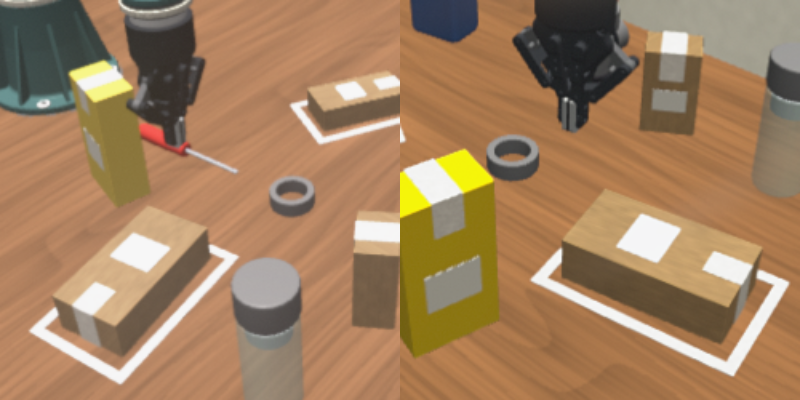

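The wide carton lies flat inside its tape, and the tips are clear. I'll raise the hand and hand in.

Request:
carry_out(moves=[0,0,0,0,0,-4,0,0,0,0,0,0,-4,0,0,0,0,0,0,0,0,0,0,0,0,0,0,0])

```text
t: 11.45
ee_pos: [0.5056, -0.1442, 0.4103]
ee_rot: [-0.101, 0.995, 0.0, -0.0]
force: [0.4, 0.1, -1.4]
width: -0.003
gripper_force: 0.0
```

```bash
python3 -c "
from cell import job; print(job.job_done())"
```

```text
the job is handed in; nothing more can be done
None
```

Both cartons were tipped over and look flat and wholly inside their tape in both camera views; nothing else was touched, and the job was handed in at about 11.5 s (no verdict was returned).

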